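Centre a calibration target on a microscope stage by gentle taps and bed it down

ROBOT

A 7-joint arm with a two-finger parallel gripper is mounted at the origin on the work surface. World frame = base frame: x ahead of the robot, y to its left, z up, the work surface at z = 0. Lengths are in m, angles in rad, forces in N, time in s.
With the tool pointing down it reaches from about 0.425 to 0.875 m from the base axis. Payload 4.7 kg.
Tool frame: the origin (TCP) lies on the centre line of the jaws, within the pads' length; the fingertips stand 22 mm ahead of it and the grasp point (between the pads) lies 3 mm ahead of it; z points along the fingers, y is the direction in which the jaws open and shut (so a half turn about z gives the same grasp; the last joint's range is limited). The gripper opens to 87 mm and grips with 3 to 60 N. Pads are 19 mm wide; open, the fingers measure 117 mm over their backs; the gripper's body (75 mm by 190 mm) begins 51 mm behind the grasp point.
Start: joints at [-1.141, 0.321, -0.07, 1.45, 0.023, 1.371, -0.057], TCP at [0.263, 0.595, 0.245] pointing down, gripper open.
Joint ranges: [-2.86, 2.86], [-0.3, 2.09], [-1.38, 1.24], [0.06, 2.45], [-1.56, 4.7], [0.09, 2.05], [-2.69, 2.69]. Speed limits (rad/s): [2.57, 2.57, 3.14, 3.14, 3.14, 3.14, 3.14].

INTERFACE

Orientations are given as a rotation vector (axis times angle).
In Python, from bench import ctrl, imaging, close_job, finder gives the robot as it stands. The module is installed in compiled form; this text tells all that it offers.
- The arm moves only by the shell command python3 -m jog 'ROWS' [FORCE]. ROWS is JSON, a list that holds one entry, the list of rows, each a list of 7 numbers: the shift along the tool's x, y, z in cm, then the turn, a rotation vector about the tool's x, y, z in degrees, then the finger opening in cm, from 0 to 8.7. In form: [[[dx, dy, dz, ax, ay, az, claw], ...]]. A call has 1 to 12 rows; each row shifts and turns the commanded pose from where the row before left it, along the tool's axes as they then stand; what a row does not reach is not made up. A row lasts 1/10 s, in which the tool goes at most 50 mm and 8.59 degrees, less where a joint would pass 70% of its speed; a pose out of reach is approached as far as the arm can. A call is refused whole if a number of a shift passes 5 or a number of a turn 8.59, either way. A call with a gripper value outside its range is refused whole. The fingers move at their own pace and stop on an object; FORCE is the grip in N (left out, the last holds). Time passes only in rows, so rows that do not move let the fingers close. It gives the time, the measured TCP pose, the force and the opening at its end, in the units of the state.
- ctrl.get_state(): the state, without advancing time (a new reading comes with each control period).
- imaging.get_image(name): name is "scene" or "top"; returns a dict with "frame" (420x560x3 uint8, red, green, blue), "intrinsics" (3x3 intrinsics, pixels), "pose" (4x4, takes a point from camera to world coordinates). Camera axes: x right, y down, z forward; pixel columns grow to the right and rows downward; lengths in m; the calibration is good to about 2 mm. A picture is of the moment at which its call begins. There is no depth.
- close_job(): hands the job in, once; it reports no verdict.
Trained networks look in the newest picture that a camera, given by its name, has taken for a name from the list of things; names that differ only in an ending like _2 or _b are one class to them, and where a whole thing is asked for, a point or a joint stands for the part that bears it (a point fixed in the world has none). Each returns a list of dicts, best first, with "conf" (0 to 1); they miss things now and then, are a little off and sometimes report something else, mostly with a low value. They report only what shows in the picture. A call takes as long as a camera call.
- finder.trace(label, camera): "region" (420x560 bool, what is visible of it) and "point" ([row, column] as shares, 0 to 1, of the picture: columns of its width, rows of its height, amid what is visible of it).
- finder.spot_point(label, camera): "point" ([row, column] as shares, 0 to 1, of the picture: columns of its width, rows of its height: a listed point, or the origin of a listed thing).
The state is a dict: "time": time; "joint_positions": joint angles; "qd": joint speeds; "joint_torque": joint torques, N m; "position": TCP position; "tool_rot": TCP orientation; "ft_force": force on the tool from outside, world axes, zero at the start; "torque": the same for the moment, N m; "grip_width": opening from 0.0 (shut) to 1.0 (fully open).
Only numpy, scipy, OpenCV 4.12 (cv2) and the standard library are available. Lean on these libraries where they do the work, as an engineer would, in place of code of your own. Each camera call takes 0.05 s, during which the arm holds its last target. There are 200 camera calls.

TASK

The brass calibration target lies off the mark on the white stage base of the microscope. Without gripping or lifting it, tap it gently along the stage plate from whichever sides it needs until it is centred on the cross, with the ring showing evenly all round it; then take the fingers off and press straight down on its top with about 12 newtons for a second, so that its rubber foot beds on the plate, and leave it there centred. Leave everything else on the bench where it is.

Things in the scene. Friction and masses are not known exactly. Their poses are not given: they have to be found in the camera images.
- target: loose upright brass puck, 60 mm across, 30 mm high, 0.6 to 0.8 kg, with a black cross on its white top and a thin rubber foot; origin at the centre of its underside. It slides under a side push of 3 to 5 N (more if the finger also bears down on it) and stops with the push, but glides on some mm if struck fast. Above 15 N from the side or 24 N from above damages it
- mark (a point): the mark: centre of a black cross (arms 63 mm) and of a black ring, 64 mm inside and 70 mm outside diameter, printed on the round white stage plate (134 mm across, flush with the top of the base); the point lies on the plate's surface. The centred target leaves a 2 mm white gap to the ring all round
- stage: fixed white stage base of a microscope with a red line round it, 300 mm (x) by 260 mm (y), standing on screw feet that are set differently each time: its flat top with the mark is 45 mm above its origin, and 37 to 53 mm above the table. Nothing stands on it but two small steel clips, 10 mm high and 86 mm long, that lie parallel to its x axis at 116 mm either side of the mark
- spare: bystander: dark steel spare puck, 60 mm across, 30 mm high, standing at a far corner of the stage base; origin at the centre of its underside
- vial: bystander: small capped vial, 24 mm across, 42 mm high, standing at the other far corner of the stage base; origin at the centre of its underside
- slidebox: bystander: blue slide box 100 x 85 x 30 mm on the table; origin at the centre of its underside
- dish: bystander: covered clear culture dish, 94 mm across, 18 mm high, on the table; origin at the centre of its underside
- objective: bystander: steel objective lens, 32 mm across, 46 mm high, on the table; origin at the centre of its underside
- tweezers: bystander: steel tweezers, 150 mm long, 7 mm high, lying on the table along their x axis; origin at the centre of the underside
- spray: bystander: spray bottle, 64 mm across, 158 mm high, on the table; origin at the centre of its underside

How it is judged:
On the way, in this order (a step that is already met when the one before it is completed fails the run):
1. the target stands centred on the mark within 2 mm, with the fingers off it (horizontal distance between target and mark below 0.002 m and contact force between the fingers and target below 0.1 N and linear speed of target below 0.01 m/s), for 0.3 s.
2. the fingers press down on the top of the target with 6 to 24 N for half a second (contact force between the fingers and target between 6 and 24 N and z of the grasp point in the frame of target above 0.04 m and horizontal distance between the grasp point and target below 0.025 m), for 0.5 s.
At the end, for the whole second after the job is handed in: the target stands flat on the stage plate at rest, its centre within 2 mm of the centre of the mark, and nothing touches it (horizontal distance between target and mark below 0.002 m and angle between target's own z axis and vertical below 0.03 rad and z of target in the frame of stage below 0.048 m and linear speed of target below 0.01 m/s).
It fails at once if the target is knocked, pushed or gripped from the side with more than 15 N (contact force between the fingers and target above 15 N and not (z of the grasp point in the frame of target above 0.04 m and horizontal distance between the grasp point and target below 0.025 m)).
It fails at once if the target is pressed with more than 24 N (contact force between the fingers and target above 24 N).
It fails at once if the target is lifted more than 5 mm or tipped more than 0.15 rad (z of target in the frame of stage above 0.05 m or angle between target's own z axis and vertical above 0.15 rad).
It fails at once if the fingers press on the stage base with more than 15 N (contact force between the fingers and stage above 15 N).
It fails at once if one of the bystanders is moved more than 15 mm (distance of any of spare, vial, slidebox, dish, objective, tweezers, spray from where it was at the start of the episode above 0.015 m).
It also fails if it takes over 72 s, if anything falls off the work surface, if the arm or the gripper's body presses on something with over 40 N, if the wrist force passes 120 N, or if a joint passes its speed limit or range.

## Working session

There is one attempt and no reset: what is moved stays moved. The work goes in short steps, Python scripts to look and compute and a shell command to move; the robot and the scene stay as the last step left them, time stands still between calls to the robot, and variables do not carry over. Pictures are saved under pics/ and viewed, about 8 in all and at most 12, crops included, and the job is handed in when it is done.

```bash
mkdir -p pics; cat > h.py <<'E'
import numpy as np, cv2
from bench import ctrl, imaging, close_job, finder
def ray(im,uv):
    K=np.array(im["intrinsics"]);P=np.array(im["pose"])
    d=P[:3,:3]@np.linalg.solve(K,[uv[0],uv[1],1.]);return P[:3,3],d
def onz(im,uv,z):
    o,d=ray(im,uv);return o+d*(z-o[2])/d[2]
def proj(im,p):
    K=np.array(im["intrinsics"]);P=np.array(im["pose"])
    c=K@(P[:3,:3].T@(np.array(p)-P[:3,3]));return c[:2]/c[2]
def px(pt): return np.array([pt[1]*560,pt[0]*420])
def tri(a,ua,b,ub):
    o1,d1=ray(a,ua);o2,d2=ray(b,ub)
    s=np.linalg.lstsq(np.c_[d1,-d2],o2-o1,rcond=None)[0]
    p,q=o1+s[0]*d1,o2+s[1]*d2;return (p+q)/2,np.linalg.norm(p-q)
E
python3 - <<'E'
from h import *
np.set_printoptions(precision=4,suppress=True)
I={}
for c in("scene","top"):
    I[c]=imaging.get_image(c);cv2.imwrite(f"pics/{c}0.png",I[c]["frame"][:,:,::-1])
    print(c,np.array(I[c]["pose"]),np.array(I[c]["intrinsics"])[0])
U={}
for n in("target","mark","stage","spare","vial"):
    for c in I:
        r=finder.spot_point(n,c)
        for k in r[:2]:print(n,c,k["conf"],px(k["point"]))
        if r:U[n,c]=px(r[0]["point"])
    if (n,"scene") in U and (n,"top") in U: print(n,*tri(I["scene"],U[n,"scene"],I["top"],U[n,"top"]))
s=ctrl.get_state();print(s)
E
```

```text
scene [[-0.6811  0.5645 -0.4663  1.2463]
 [ 0.7322  0.5226 -0.4368  0.6358]
 [-0.0029 -0.6389 -0.7693  1.1863]
 [ 0.      0.      0.      1.    ]] [543.7925   0.     271.9519]
top [[-0.0069 -0.9958  0.0909  0.3822]
 [-1.      0.0065 -0.0047  0.019 ]
 [ 0.0041 -0.091  -0.9958  1.6543]
 [ 0.      0.      0.      1.    ]] [455.6059   0.     289.0956]
target scene 0.92 [304.696 200.508]
target top 0.5 [277.592 218.694]
target [0.502  0.0552 0.0489] 0.007469849943500188
mark scene 0.9 [292.376 202.608]
mark top 0.73 [282.184 213.192]
mark top 0.49 [175.    249.102]
mark [0.5243 0.0358 0.043 ] 0.00044049665454747283
stage scene 0.72 [291.872 216.006]
stage top 0.77 [279.216 214.284]
stage [ 0.5273  0.0438 -0.0071] 0.008797580739154206
spare scene 0.92 [289.912 248.094]
spare top 0.59 [252.392 180.18 ]
spare top 0.37 [284.48  211.512]
spare [0.6439 0.1379 0.0533] 0.007624739198340208
vial scene 0.42 [233.408 209.79 ]
vial top 0.7 [429.576 246.414]
vial top 0.44 [310.128 174.006]
vial [ 0.3553 -0.5758 -0.5997] 0.23527177988856934
{'time': 0.6, 'joint_positions': array([-1.1409,  0.321 , -0.0701,  1.4505,  0.0226,  1.3708, -0.0569]), 'qd': array([-0.0007, -0.0002, -0.0002,  0.001 , -0.0014,  0.0001,  0.    ]), 'joint_torque': array([ -0.0005, -49.0808,  -0.403 , -31.2611,  -0.0637,   0.0339,
         0.    ]), 'position': array([0.2625, 0.5946, 0.2446]), 'tool_rot': array([0.6484, 3.0739, 0.0001]), 'ft_force': array([-0.1609,  0.6853, -0.3863]), 'torque': array([-0.0479,  0.0414,  0.0017]), 'grip_width': 0.9959388397259451}
```

```bash
python3 -c "
import cv2,numpy as np
cv2.imwrite('pics/both0.png',cv2.resize(np.vstack([cv2.imread('pics/scene0.png'),cv2.imread('pics/top0.png')]),None,fx=.714,fy=.714))"
```

```text
(no output)
```

View pics/both0.png

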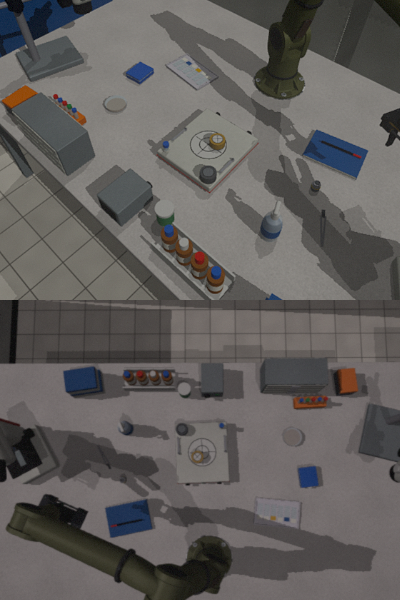

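```bash
python3 -c "
import cv2,numpy as np
a=cv2.imread('pics/scene0.png')[145:275,215:365];b=cv2.imread('pics/top0.png')[160:270,235:335]
f=lambda x,s:cv2.resize(x,None,fx=s,fy=s,interpolation=cv2.INTER_CUBIC)
a=f(a,3);b=f(b,3.5454);b=b[:390]
cv2.imwrite('pics/c0.png',np.hstack([a,b]));print(a.shape,b.shape)"
```

```text
(390, 450, 3) (390, 355, 3)
```

View pics/c0.png

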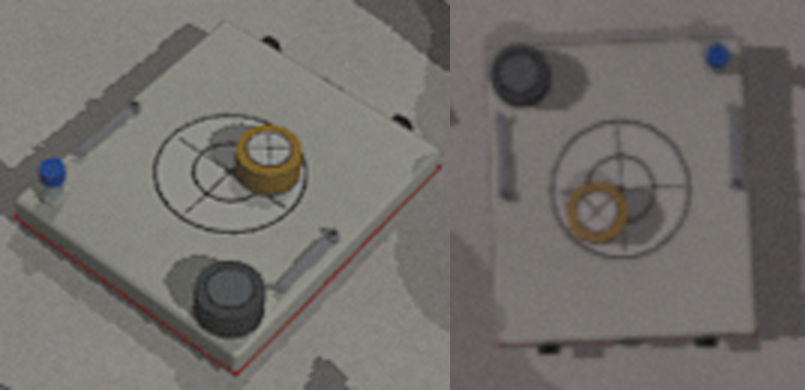

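```bash
cat >> h.py <<'E'
from scipy.optimize import minimize, brentq
from scipy.ndimage import map_coordinates, gaussian_filter
A=np.linspace(0,2*np.pi,240,endpoint=False)
def circ(im,c,r,z):
    K=np.array(im["intrinsics"]);P=np.array(im["pose"])
    p=np.c_[c[0]+r*np.cos(A),c[1]+r*np.sin(A),np.full(len(A),z)]
    q=(p-P[:3,3])@P[:3,:3]@K.T;return q[:,:2]/q[:,2:]
def mark(im,z,x0):
    g=gaussian_filter(cv2.cvtColor(im["frame"],cv2.COLOR_RGB2GRAY).astype(float),.6)
    def s(c,r):
        u=circ(im,c,r,z);return map_coordinates(g,[u[:,1],u[:,0]],order=1)
    def f(c):
        t=0
        for r in(.0335,.0668):
            t+=np.clip((s(c,r-.006)+s(c,r+.006))/2-s(c,r),-10,40).mean()
        return -t
    G=[(f(x0+[a,b]),a,b) for a in np.arange(-.012,.0121,.002) for b in np.arange(-.012,.0121,.002)]
    m=min(G);r=minimize(f,x0+m[1:],method="Nelder-Mead",options=dict(initial_simplex=x0+np.array(m[1:])+np.array([[0,0],[.0015,0],[0,.0015]])))
    return r.x,-r.fun
def brass(im):
    S=4;b=cv2.resize(im["frame"],None,fx=S,fy=S,interpolation=cv2.INTER_CUBIC).astype(int)
    return ((b[...,0]-b[...,2])>45).astype(np.uint8),S
def puck(im,z,x0,h=.03):
    m,S=brass(im);u=proj(im,[*x0,z+.015])*S;R=120
    keep=np.zeros_like(m);cv2.circle(keep,tuple(int(v) for v in u),R,1,-1);m=m*keep
    n,l,st,_=cv2.connectedComponentsWithStats(m);k=1+st[1:,4].argmax()
    H=cv2.convexHull(np.argwhere(l==k)[:,::-1].astype(np.float32))[:,0]
    def mom(h): M=cv2.moments(h.astype(np.float32).reshape(-1,1,2));return np.array([M["m10"]/M["m00"],M["m01"]/M["m00"]]),M["m00"]
    cm,am=mom(H);cm=(cm+.5)/S-.5
    def f(c): 
        h=cv2.convexHull(np.r_[circ(im,c,.03,z),circ(im,c,.03,z+.03)].astype(np.float32));return mom(h)
    c=np.array(x0,float)
    for _ in range(6):
        J=np.c_[f(c+[.002,0])[0]-f(c-[.002,0])[0],f(c+[0,.002])[0]-f(c-[0,.002])[0]]/.004
        c=c+np.linalg.solve(J,cm-f(c)[0])
    return c,am/S**2/f(c)[1]
def height(a,b,x0):
    f=lambda z:mark(a,z,x0)[0]-mark(b,z,x0)[0]
    zs=np.arange(.034,.0561,.002);d=[f(z) for z in zs]
    k=np.polyfit(zs,np.array(d),1);return -(k[0]@k[1])/(k[0]@k[0]),d
E
cat > meas.py <<'E'
from h import *;import sys
np.set_printoptions(precision=4,suppress=True)
z=float(sys.argv[1]);x0=np.array([.524,.036]);p0=np.array([float(sys.argv[2]),float(sys.argv[3])])
for c in("scene","top"):
    im=imaging.get_image(c);cv2.imwrite(f"pics/{c}_{sys.argv[4]}.png",im["frame"][:,:,::-1])
    m,s=mark(im,z,x0);p,r=puck(im,z,p0);print(c,"mark",m,s,"puck",p,r,"off mm",(p-m)*1e3)
E
python3 - <<'E'
from h import *
a,b=imaging.get_image("scene"),imaging.get_image("top")
z,d=height(a,b,np.array([.524,.036]));print(z,np.array(d)*1e3)
E
python3 meas.py .044 .502 .056 a
```

```text
0.04497926744579651 [[-6.13871935 -7.79137341]
 [-4.86386728 -6.51310134]
 [-3.48791314 -5.50429299]
 [-2.13518833 -4.38520568]
 [-0.75226971 -3.28174719]
 [ 0.6226615  -2.19116136]
 [ 2.00759783 -1.08528829]
 [ 3.3963385  -0.01828804]
 [ 4.7786551   1.07134743]
 [ 6.19232516  2.13206645]
 [ 7.59269444  3.15512227]
 [ 8.97864747  4.17873335]]
scene mark [0.5254 0.0322] 43.85016175670647 puck [0.4974 0.0549] 0.8313691400331031 off mm [-28.0274  22.6899]
top mark [0.5248 0.0344] 26.109225071935285 puck [0.5007 0.0576] 0.8279599346100592 off mm [-24.0819  23.1744]
```

```bash
sed -i 's/def brass(im):/TH=45\ndef brass(im):/; s/>45)/>TH)/' h.py; python3 - <<'E'
import h;from h import *
np.set_printoptions(precision=4,suppress=True)
O=[]
for c,m0 in(("scene",[.526,.0325]),("top",[.525,.0345])):
    im=imaging.get_image(c);z=.045;m,_=mark(im,z,np.array(m0))
    for h.TH in(15,20,25,30,35): print(c,h.TH,[ (q[0]-m)*1e3 if i==0 else q[1] for i in (0,1) for q in [puck(im,z,np.array([.501,.056]))]])
    u=proj(im,[.513,.045,.05]).astype(int);S=10
    k=im["frame"][u[1]-20:u[1]+20,u[0]-20:u[0]+20,::-1];k=cv2.resize(k,None,fx=S,fy=S,interpolation=cv2.INTER_CUBIC)
    off=u-20
    def dr(c,r,z,col): cv2.polylines(k,[np.round((circ(im,c,r,z)-off+.5)*S*16).astype(np.int32)],True,col,1,cv2.LINE_AA,4)
    p=m+np.array([-.026,.023]);dr(m,.0335,z,(0,0,255));dr(p,.03,z,(0,255,0));dr(p,.03,z+.03,(255,0,0));O.append(k)
cv2.imwrite("pics/ov.png",np.hstack(O))
E
```

```text
scene 15 [array([-25.9292,  22.6886]), 0.9889969573055588]
scene 20 [array([-25.905 ,  22.6444]), 0.9619251934360731]
scene 25 [array([-26.0702,  22.7214]), 0.9383143301522925]
scene 30 [array([-26.6573,  22.8191]), 0.9075536288851975]
scene 35 [array([-26.9999,  22.7927]), 0.8822474237350135]
top 15 [array([-24.0077,  23.3971]), 1.064476630187378]
top 20 [array([-23.9615,  23.2956]), 1.0142918833873606]
top 25 [array([-23.9514,  23.1794]), 0.9753975276915184]
top 30 [array([-23.9747,  23.1376]), 0.9367587075067751]
top 35 [array([-23.9816,  23.079 ]), 0.8996744935387943]
```

View pics/ov.png

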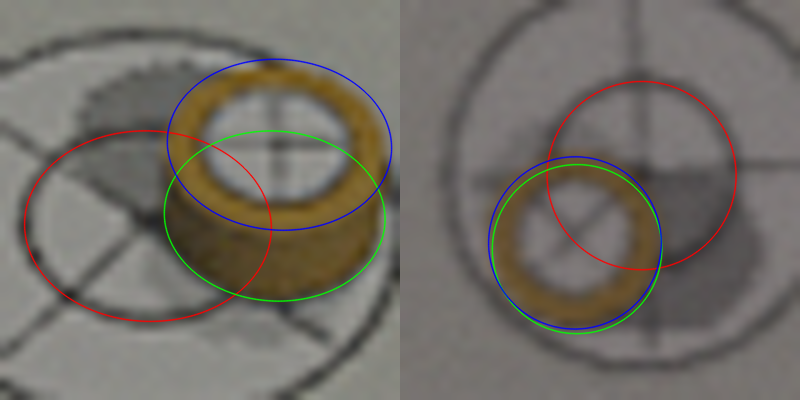

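```bash
sed -i 's/^TH=45/TH=20/' h.py; python3 -m jog '[[[0,0,0,0,0,-8,0],[0,0,0,0,0,-8,0],[0,0,0,0,0,-7.8,0]]]' 10
```

```text
time: 1.2
position: [0.2626, 0.5946, 0.2446]
tool_rot: [-0.008, 3.141, 0.0]
ft_force: [-0.7, 0.3, 0.3]
grip_width: 0.811
```

```bash
python3 -m jog '[[[-1.1,-3.4,0,0,0,0,0],[-1.1,-3.4,0,0,0,0,0],[-1.1,-3.4,0,0,0,0,0],[-1.1,-3.4,0,0,0,0,0],[-1.1,-3.4,0,0,0,0,0],[-1.1,-3.4,0,0,0,0,0],[-1.1,-3.4,0,0,0,0,0],[-1.1,-3.4,0,0,0,0,0]]]'; python3 -m jog '[[[-1.2,-3.3,1,0,0,0,0],[-1.2,-3.3,1,0,0,0,0],[-1.2,-3.3,1,0,0,0,0],[-1.2,-3.3,1,0,0,0,0],[-1.2,-3.3,1,0,0,0,0],[-1.2,-3.3,1,0,0,0,0],[-1.2,-3.3,1,0,0,0,0],[-1.2,-3.3,1,0,0,0,0],[0,0,0,0,0,0,0],[0,0,0,0,0,0,0]]]'
```

```text
time: 2.0
position: [0.3508, 0.3212, 0.2448]
tool_rot: [0.001, 3.141, 0.001]
ft_force: [0.1, 0.1, 0.7]
grip_width: 0.081
time: 3.0
position: [0.4463, 0.0582, 0.1646]
tool_rot: [-0.004, -3.141, -0.001]
ft_force: [0.4, -0.1, -0.4]
grip_width: 0.002
```

```bash
python3 -m jog '[[[0,0,2,0,0,0,0],[0,0,2,0,0,0,0],[0,0,2,0,0,0,0],[0,0,1.5,0,0,0,0],[0,0,0.9,0,0,0,0],[0,0,0,0,0,0,0],[-0.3,0,0,0,0,0,0],[-0.3,0,0,0,0,0,0],[-0.2,0,0,0,0,0,0],[-0.2,0,0,0,0,0,0]]]';  python3 -m jog '[[[-0.15,0,0,0,0,0,0],[-0.15,0,0,0,0,0,0],[-0.15,0,0,0,0,0,0],[-0.15,0,0,0,0,0,0]]]'; python3 -m jog '[[[-0.15,0,0,0,0,0,0],[-0.15,0,0,0,0,0,0],[-0.15,0,0,0,0,0,0],[-0.15,0,0,0,0,0,0]]]'
```

```text
time: 4.0
position: [0.4571, 0.0586, 0.0811]
tool_rot: [0.001, 3.14, 0.001]
ft_force: [-0.2, 0.8, 0.9]
grip_width: 0.005
time: 4.4
position: [0.4597, 0.0584, 0.0801]
tool_rot: [-0.001, -3.135, 0.0]
ft_force: [-10.3, -0.7, 7.1]
grip_width: 0.005
time: 4.8
position: [0.4649, 0.0582, 0.08]
tool_rot: [-0.001, -3.133, 0.001]
ft_force: [-9.0, -0.7, 8.0]
grip_width: 0.004
```

```bash
python3 -m jog '[[[0.4,0,0,0,0,0,0],[0.4,0,0,0,0,0,0],[0,0,-0.2,0,0,0,0],[0,0,0,0,0,0,0]]]';  python3 -m jog '[[[-0.2,0,0,0,0,0,0],[-0.2,0,0,0,0,0,0],[-0.1,0,0,0,0,0,0],[-0.1,0,-0.03,0,0,0,0],[-0.1,0,-0.03,0,0,0,0],[-0.1,0,-0.03,0,0,0,0]]]'; python3 -m jog '[[[-0.1,0,-0.03,0,0,0,0],[-0.1,0,-0.03,0,0,0,0]]]'
```

```text
time: 5.2
position: [0.4609, 0.0587, 0.083]
tool_rot: [0.001, 3.14, 0.001]
ft_force: [0.6, -0.0, 0.6]
grip_width: 0.005
time: 5.8
position: [0.466, 0.0584, 0.0826]
tool_rot: [-0.001, -3.136, 0.001]
ft_force: [-5.1, -0.4, 0.3]
grip_width: 0.005
time: 6.0
position: [0.4692, 0.0582, 0.0832]
tool_rot: [-0.001, -3.139, 0.001]
ft_force: [-3.1, 0.2, -3.3]
grip_width: 0.001
```

```bash
python3 -m jog '[[[-0.1,0,0,0,0,0,0],[-0.1,0,0,0,0,0,0],[-0.1,0,-0.01,0,0,0,0],[-0.1,0,-0.01,0,0,0,0]]]'; python3 -m jog '[[[-0.1,0,-0.02,0,0,0,0],[-0.1,0,-0.02,0,0,0,0],[-0.1,0,-0.02,0,0,0,0],[-0.1,0,-0.02,0,0,0,0]]]'; python3 -m jog '[[[-0.1,0,-0.02,0,0,0,0],[-0.1,0,-0.02,0,0,0,0],[-0.1,0,-0.02,0,0,0,0],[-0.1,0,-0.02,0,0,0,0]]]'
```

```text
time: 6.4
position: [0.4744, 0.0585, 0.0842]
tool_rot: [-0.001, -3.141, 0.0]
ft_force: [-3.8, -0.2, -2.6]
grip_width: 0.006
time: 6.8
position: [0.4785, 0.0586, 0.0851]
tool_rot: [0.001, 3.141, 0.0]
ft_force: [-1.9, -1.4, -2.0]
grip_width: 0.006
time: 7.2
position: [0.4824, 0.0586, 0.0859]
tool_rot: [0.001, 3.142, 0.0]
ft_force: [-3.6, -0.3, -2.1]
grip_width: 0.004
```

```bash
python3 -m jog '[[[0.5,0,0,0,0,0,0],[1,0,0,0,0,0,0],[0,0,-2.5,0,0,0,0],[0,0,-2.5,0,0,0,0],[0,2.2,0,0,0,0,0],[0,2.2,0,0,0,0,0],[0,2.2,0,0,0,0,0],[-2.8,0,0,0,0,0,0],[-2.7,0,0,0,0,0,0],[0,0,0,0,0,0,0],[0,0,0,0,0,0,0]]]'; python3 -m jog '[[[0,0,2,0,0,0,0],[0,0,1.6,0,0,0,0],[0,0,1.4,0,0,0,0],[0,0,0,0,0,0,0],[0,-0.4,0,0,0,0,0],[0,-0.4,0,0,0,0,0],[0,-0.4,0,0,0,0,0],[0,-0.3,0,0,0,0,0],[0,0,0,0,0,0,0]]]';
```

```text
time: 8.3
position: [0.5224, 0.1245, 0.1362]
tool_rot: [0.001, 3.141, 0.0]
ft_force: [-1.3, -0.2, -0.4]
grip_width: 0.006
time: 9.2
position: [0.5227, 0.1088, 0.0863]
tool_rot: [0.002, 3.141, 0.0]
ft_force: [-0.0, 0.2, 0.3]
grip_width: 0.008
```

```bash
python3 -m jog '[[[0,-0.2,0,0,0,0,0],[0,-0.2,0,0,0,0,0],[0,-0.1,0,0,0,0,0],[0,-0.1,-0.02,0,0,0,0],[0,-0.1,-0.02,0,0,0,0],[0,-0.1,-0.02,0,0,0,0]]]'; python3 -m jog '[[[0,-0.1,-0.02,0,0,0,0],[0,-0.1,-0.02,0,0,0,0],[0,-0.1,-0.02,0,0,0,0],[0,-0.1,-0.02,0,0,0,0]]]'
```

```text
time: 9.8
position: [0.5224, 0.1015, 0.0865]
tool_rot: [0.0, 3.142, 0.0]
ft_force: [-0.5, 0.7, 0.1]
grip_width: 0.006
time: 10.2
position: [0.5224, 0.0975, 0.0873]
tool_rot: [0.001, 3.142, 0.0]
ft_force: [-0.2, 0.7, 0.2]
grip_width: 0.008
```

```bash
python3 -m jog '[[[0,-0.1,0,0,0,0,0],[0,-0.1,0,0,0,0,0],[0,-0.1,0,0,0,0,0],[0,-0.1,0,0,0,0,0]]]'; python3 -m jog '[[[0,-0.1,-0.01,0,0,0,0],[0,-0.1,-0.01,0,0,0,0],[0,-0.1,-0.01,0,0,0,0],[0,-0.1,-0.01,0,0,0,0]]]'
```

```text
time: 10.6
position: [0.5224, 0.0951, 0.0874]
tool_rot: [-0.001, 3.141, 0.003]
ft_force: [-0.0, 4.4, -1.2]
grip_width: 0.002
time: 11.0
position: [0.5222, 0.0893, 0.0875]
tool_rot: [-0.001, -3.141, 0.0]
ft_force: [-0.6, 2.6, -2.6]
grip_width: 0.008
```

```bash
python3 -m jog '[[[0,-0.1,-0.01,0,0,0,0],[0,-0.1,-0.01,0,0,0,0],[0,-0.1,-0.01,0,0,0,0],[0,-0.1,-0.01,0,0,0,0],[0,-0.1,-0.01,0,0,0,0],[0,-0.1,-0.01,0,0,0,0]]]'; python3 -m jog '[[[0,-0.1,-0.01,0,0,0,0],[0,-0.1,-0.01,0,0,0,0],[0,-0.1,-0.01,0,0,0,0],[0,-0.1,-0.01,0,0,0,0],[0,-0.1,-0.01,0,0,0,0]]]';python3 -m jog '[[[0,0.6,0,0,0,0,0],[0,1,-0.5,0,0,0,0],[0,2.4,-2,0,0,0,0],[0,3,-2,0,0,0,0],[0.7,3,0,0,0,0,0],[2.5,3,0,0,0,0,0],[3,3,0,0,0,0,0],[3,3,0,0,0,0,0],[3,0,0,0,0,0,0],[0,0,0,0,0,0,0]]]'; python3 meas.py .045 .524 .036 b
```

```text
time: 11.6
position: [0.5223, 0.0834, 0.0883]
tool_rot: [0.001, 3.142, 0.0]
ft_force: [-0.1, 3.4, -2.8]
grip_width: 0.007
time: 12.1
position: [0.5224, 0.0785, 0.0888]
tool_rot: [0.001, 3.142, 0.0]
ft_force: [-0.6, 3.6, -2.8]
grip_width: 0.008
time: 13.1
position: [0.3967, 0.2703, 0.134]
tool_rot: [0.009, -3.14, 0.001]
ft_force: [0.3, -0.9, -0.2]
grip_width: 0.007
scene mark [0.5254 0.0328] 44.31280057876665 puck [0.523  0.0394] 0.960344998500478 off mm [-2.3962  6.6112]
top mark [0.5249 0.0339] 27.078221826641105 puck [0.5237 0.0415] 1.0067935237308747 off mm [-1.2146  7.5801]
```

```bash
python3 -m jog '[[[-3,-3,0,0,0,0,0],[-3,-3,0,0,0,0,0],[-3,-3,0,0,0,0,0],[-3,-3,0,0,0,0,0],[-0.8,-3,0,0,0,0,0],[0,-2,2,0,0,0,0],[0,0,1.8,0,0,0,0],[0,0,1.1,0,0,0,0],[0,0,0,0,0,0,0]]]'; python3 -m jog '[[[0,-0.5,0,0,0,0,0],[0,-0.5,0,0,0,0,0],[0,-0.3,0,0,0,0,0],[0,-0.3,0,0,0,0,0],[0,-0.2,0,0,0,0,0],[0,0,0,0,0,0,0]]]'
```

```text
time: 14.1
position: [0.528, 0.0979, 0.0834]
tool_rot: [-0.002, -3.139, 0.002]
ft_force: [0.3, 0.8, 0.2]
grip_width: 0.009
time: 14.7
position: [0.5285, 0.0802, 0.085]
tool_rot: [0.001, 3.141, 0.0]
ft_force: [-0.5, -0.1, 0.2]
grip_width: 0.005
```

```bash
python3 -m jog '[[[0.4,0,0,0,0,0,0],[0,-0.1,0,0,0,0,0],[0,-0.1,0,0,0,0,0],[0,-0.1,-0.01,0,0,0,0],[0,-0.1,-0.01,0,0,0,0],[0,-0.1,-0.02,0,0,0,0],[0,-0.1,-0.02,0,0,0,0]]]'; python3 -m jog '[[[0,-0.1,-0.02,0,0,0,0],[0,-0.1,-0.02,0,0,0,0]]]'
```

```text
time: 15.4
position: [0.5242, 0.0749, 0.0852]
tool_rot: [0.0, -3.141, -0.0]
ft_force: [0.7, 3.8, -2.4]
grip_width: 0.007
time: 15.6
position: [0.5243, 0.0724, 0.0856]
tool_rot: [-0.001, -3.141, -0.0]
ft_force: [0.4, 2.8, -1.8]
grip_width: 0.007
```

```bash
python3 -m jog '[[[0,-0.1,-0.01,0,0,0,0],[0,0.8,0,0,0,0,0],[0,1.2,-0.5,0,0,0,0],[0,0,-2.5,0,0,0,0],[0,0,-2,0,0,0,0],[3,0,0,0,0,0,0],[2.9,0,0,0,0,0,0],[0,-3,0,0,0,0,0],[0,-2.8,0,0,0,0,0],[0,0,0,0,0,0,0]]]'; python3 -m jog '[[[0,0,2,0,0,0,0],[0,0,2,0,0,0,0],[0,0,1,0,0,0,0],[0,0,0,0,0,0,0],[-0.4,0,0,0,0,0,0],[-0.4,0,0,0,0,0,0],[-0.3,0,0,0,0,0,0],[-0.2,0,0,0,0,0,0],[0,0,0,0,0,0,0]]]'
```

```text
time: 16.6
position: [0.4657, 0.0301, 0.1368]
tool_rot: [0.008, 3.14, -0.002]
ft_force: [-0.1, 0.2, 0.4]
grip_width: 0.002
time: 17.5
position: [0.4789, 0.0335, 0.0862]
tool_rot: [0.001, 3.141, 0.0]
ft_force: [-0.3, 0.1, -0.5]
grip_width: 0.005
```

```bash
python3 -m jog '[[[-0.1,0,0,0,0,0,0],[-0.1,0,0,0,0,0,0],[-0.1,0,-0.01,0,0,0,0],[-0.1,0,-0.02,0,0,0,0],[-0.1,0,-0.02,0,0,0,0]]]'
```

```text
time: 18.0
position: [0.4826, 0.0335, 0.0861]
tool_rot: [-0.001, -3.14, -0.0]
ft_force: [-3.8, -0.1, 0.4]
grip_width: 0.006
```

```bash
python3 -m jog '[[[-0.1,0,-0.02,0,0,0,0]]]'
```

```text
time: 18.1
position: [0.4828, 0.0336, 0.0861]
tool_rot: [-0.001, -3.138, 0.0]
ft_force: [-6.7, 0.1, 2.3]
grip_width: 0.005
```

```bash
python3 -m jog '[[[0,0,-0.05,0,0,0,0]]]'
```

```text
time: 18.2
position: [0.4828, 0.0335, 0.0863]
tool_rot: [-0.001, -3.138, 0.0]
ft_force: [-4.0, 0.3, -2.4]
grip_width: 0.01
```

```bash
python3 -m jog '[[[-0.05,0,-0.03,0,0,0,0]]]'; python3 -m jog '[[[-0.05,0,-0.02,0,0,0,0]]]'
```

```text
time: 18.3
position: [0.4837, 0.0333, 0.0866]
tool_rot: [-0.001, -3.139, 0.001]
ft_force: [-3.6, -1.3, -2.2]
grip_width: 0.005
time: 18.4
position: [0.4847, 0.0333, 0.087]
tool_rot: [-0.001, -3.14, 0.001]
ft_force: [-2.9, -0.7, -2.0]
grip_width: 0.006
```

```bash
python3 -m jog '[[[0.6,0,0,0,0,0,0],[1.2,0,-0.5,0,0,0,0],[0,0,-3,0,0,0,0],[0,3,-2,0,0,0,0],[0.5,4,0,0,0,0,0],[1,4,0,0,0,0,0],[1.5,4,0,0,0,0,0],[2,4,0,0,0,0,0],[2,4,0,0,0,0,0],[0,0,0,0,0,0,0],[0,0,0,0,0,0,0]]]'; python3 meas.py .045 .5255 .0335 c; python3 - <<'E'
import cv2,numpy as np
from h import *
import h
O=[]
for c in("scene","top"):
    im=imaging.get_image(c);z=.045;m,_=mark(im,z,np.array([.525,.034]))
    for h.TH in(15,30): print(c,(puck(im,z,m)[0]-m)*1e3)
    u=proj(im,[.525,.034,.05]).astype(int);S=10;off=u-20
    k=cv2.resize(im["frame"][u[1]-20:u[1]+20,u[0]-20:u[0]+20,::-1],None,fx=S,fy=S,interpolation=cv2.INTER_CUBIC)
    for r,zz,col in((.0335,z,(0,0,255)),(.03,z,(0,255,0)),(.03,z+.03,(255,0,0))):
        cv2.polylines(k,[np.round((circ(im,m,r,zz)-off+.5)*S*16).astype(np.int32)],True,col,1,cv2.LINE_AA,4)
    O.append(k)
cv2.imwrite("pics/ov2.png",np.hstack(O))
E
```

```text
time: 19.5
position: [0.3979, 0.2651, 0.1435]
tool_rot: [-0.004, 3.139, 0.003]
ft_force: [-0.4, -1.1, -0.2]
grip_width: 0.006
scene mark [0.5254 0.0326] 40.616858524544845 puck [0.5251 0.0322] 0.970446768872686 off mm [-0.2945 -0.448 ]
top mark [0.5254 0.0343] 28.53878257143724 puck [0.5254 0.0343] 1.0322256370809835 off mm [0.0678 0.0611]
scene [-0.09718903 -0.34740875]
scene [-0.7195559  -0.34653926]
top [-0.13112363  0.05881799]
top [ 0.19639111 -0.03699726]
```

View pics/ov2.png

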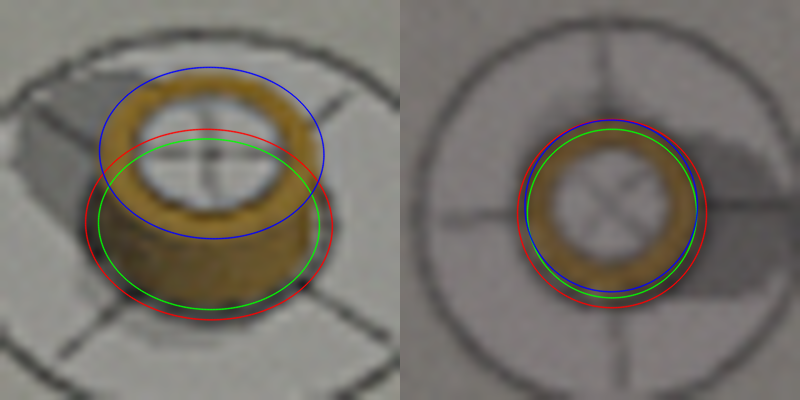

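```bash
python3 -m jog '[[[-1.8,-3.3,0,0,0,0,0],[-1.8,-3.3,0,0,0,0,0],[-1.8,-3.3,0,0,0,0,0],[-1.8,-3.3,0,0,0,0,0],[-1.8,-3.3,0,0,0,0,0],[-1.8,-3.3,0,0,0,0,0],[-1.8,-3.3,0,0,0,0,0],[0,0,0,0,0,0,0],[0,0,1.5,0,0,0,0],[0,0,1,0,0,0,0],[0,0,0.8,0,0,0,0],[0,0,0,0,0,0,0]]]'; python3 -m jog '[[[0,0,0,0,0,0,0],[0,0,0,0,0,0,0]]]'
```

```text
time: 20.9
position: [0.5223, 0.0326, 0.1083]
tool_rot: [-0.0, -3.139, 0.001]
ft_force: [-0.4, -0.3, -0.4]
grip_width: 0.005
time: 21.1
position: [0.5237, 0.0328, 0.1101]
tool_rot: [0.0, 3.141, 0.0]
ft_force: [0.4, -0.3, -0.4]
grip_width: 0.002
```

```bash
python3 -m jog '[[[0,0,0.3,0,0,0,0],[0,0,0.3,0,0,0,0],[0,0,0.2,0,0,0,0],[0,0,0.1,0,0,0,0],[0,0,0,0,0,0,0]]]'; python3 -m jog '[[[0,0,0.1,0,0,0,0],[0,0,0.1,0,0,0,0]]]'
```

```text
time: 21.6
position: [0.5232, 0.0325, 0.1003]
tool_rot: [-0.001, -3.141, 0.0]
ft_force: [-0.3, -0.8, 0.1]
grip_width: 0.008
time: 21.8
position: [0.5235, 0.0326, 0.0986]
tool_rot: [0.001, 3.141, 0.0]
ft_force: [0.1, 0.4, 0.1]
grip_width: 0.009
```

```bash
python3 -m jog '[[[0,0,0.1,0,0,0,0]]]'; python3 -m jog '[[[0,0,0.1,0,0,0,0]]]'; python3 -m jog '[[[0,0,0.05,0,0,0,0]]]'
```

```text
time: 21.9
position: [0.5235, 0.0325, 0.0983]
tool_rot: [0.001, 3.142, 0.001]
ft_force: [-3.7, 0.1, 11.1]
grip_width: 0.004
time: 22.0
position: [0.5235, 0.0325, 0.0982]
tool_rot: [-0.001, -3.141, -0.001]
ft_force: [-6.9, -1.3, 17.9]
grip_width: 0.006
time: 22.1
position: [0.5235, 0.0325, 0.0982]
tool_rot: [-0.001, -3.141, -0.001]
ft_force: [-6.5, -0.3, 18.6]
grip_width: 0.005
```

```bash
python3 -m jog '[[[0.05,0,-0.05,0,0,0,0]]]'; python3 -m jog '[[[0,0,0,0,0,0,0]]]'
```

```text
time: 22.2
position: [0.5234, 0.0325, 0.0983]
tool_rot: [0.001, 3.141, 0.001]
ft_force: [-1.5, 0.2, 6.8]
grip_width: 0.006
time: 22.3
position: [0.5235, 0.0325, 0.0983]
tool_rot: [0.001, 3.14, 0.001]
ft_force: [-3.5, -0.9, 10.3]
grip_width: 0.008
```

Good, about 11 N; hold for a second.

```bash
python3 -m jog '[[[0,0,0.01,0,0,0,0],[0,0,0,0,0,0,0],[0,0,0,0,0,0,0]]]'; python3 -m jog '[[[0,0,0,0,0,0,0],[0,0,0,0,0,0,0],[0,0,0,0,0,0,0],[0,0,0,0,0,0,0],[0,0,0,0,0,0,0]]]';python3 -m jog '[[[0,0,0,0,0,0,0],[0,0,0,0,0,0,0],[0,0,0,0,0,0,0],[0,0,0,0,0,0,0]]]'
```

```text
time: 22.6
position: [0.5235, 0.0325, 0.0983]
tool_rot: [0.001, 3.141, 0.001]
ft_force: [-3.4, -0.8, 11.1]
grip_width: 0.005
time: 23.1
position: [0.5235, 0.0325, 0.0983]
tool_rot: [0.001, 3.14, 0.001]
ft_force: [-3.5, 0.1, 10.6]
grip_width: 0.005
time: 23.5
position: [0.5235, 0.0326, 0.0983]
tool_rot: [0.001, 3.14, 0.001]
ft_force: [-3.8, -1.0, 11.2]
grip_width: 0.005
```

Release straight up (slowly first), clear out, and recheck.

```bash
python3 -m jog '[[[0,0,-0.05,0,0,0,0],[0,0,-0.1,0,0,0,0],[0,0,-0.5,0,0,0,0],[0,0,-2,0,0,0,0],[0,0,-2,0,0,0,0],[1.8,3.3,0,0,0,0,0],[1.8,3.3,0,0,0,0,0],[1.8,3.3,0,0,0,0,0],[1.8,3.3,0,0,0,0,0],[1.8,3.3,0,0,0,0,0],[1.8,3.3,0,0,0,0,0],[1.8,3.3,0,0,0,0,0]]]'; python3 -m jog '[[[0,0,0,0,0,0,0],[0,0,0,0,0,0,0],[0,0,0,0,0,0,0]]]'; python3 meas.py .045 .5255 .0335 d; python3 -c "
import cv2,numpy as np
a=cv2.imread('pics/scene_d.png')[145:275,215:365];b=cv2.imread('pics/top_d.png')[160:270,235:335]
f=lambda x,s:cv2.resize(x,None,fx=s,fy=s,interpolation=cv2.INTER_CUBIC)
cv2.imwrite('pics/cd.png',np.hstack([f(a,3),f(b,3.5454)[:390]]))"
```

```text
time: 24.7
position: [0.3961, 0.2648, 0.1432]
tool_rot: [0.001, 3.141, 0.0]
ft_force: [0.3, 0.3, -0.5]
grip_width: 0.004
time: 25.0
position: [0.3975, 0.2625, 0.143]
tool_rot: [0.003, 3.141, -0.001]
ft_force: [0.7, -0.7, 1.0]
grip_width: 0.009
scene mark [0.5254 0.0327] 40.609247235368365 puck [0.5251 0.0323] 0.9701388487594563 off mm [-0.3275 -0.388 ]
top mark [0.5254 0.0343] 28.223279336836317 puck [0.5254 0.0343] 1.030411815487921 off mm [ 0.0644 -0.0152]
```

View pics/cd.png

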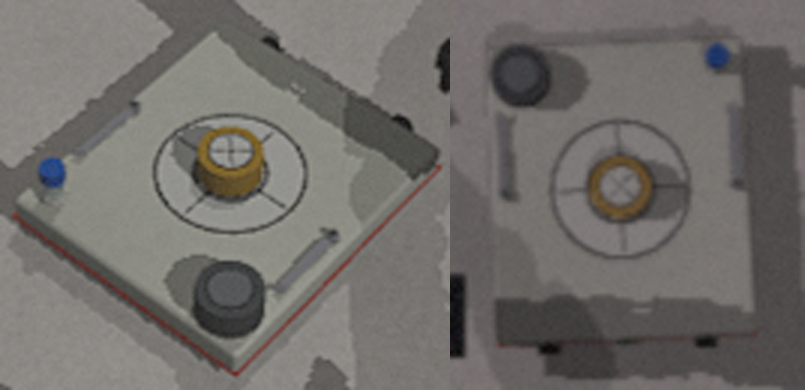

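The puck shows centred in both views (about (231,163) in the left crop and (620,187) in the right). The spare puck and vial have not moved.

```bash
python3 -c "
from bench import close_job
print(close_job())"
```

```text
the job is handed in; nothing more can be done
None
```

I tapped the target onto the mark with closed fingers, pushing in +x and −y (about 25 mm and 23 mm off at the start). I then took the fingers off and pressed straight down on its top. The job is handed in at about 25 s of the 72 s allowed.

- **Centring:** before the press, the two cameras put the target 0.1 to 0.5 mm from the mark. After the press they gave (−0.3, −0.4) mm and (0.1, 0.0) mm, against the 2 mm limit.
- **Side pushes:** these ran mostly at 3 to 5 N. The first contact was harder, about 12 N in total because the finger also bore down, so I backed off and raised it slightly. That is under the 15 N limit.
- **Press:** I held about 11 N vertical for a little over a second. It overshot briefly to about 20 N total while I set the force, under the 24 N limit. There was also a 3 to 7 N sideways reading during the press, but the target did not shift.
- **Disagreements:** at the start the two cameras differed by about 2 mm on the x offset, and this fell to about 0.5 mm once the target was centred.
- **Bystanders:** the spare puck and vial look unmoved in the last picture. I did not measure the things on the table again; the arm felt no contact on any of the moves between pushes.

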